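Open the dial padlock of the studio strongbox and hold it up

ROBOT

A 6-joint arm with a two-finger parallel gripper is mounted at the origin on the work surface. World frame = base frame: x ahead of the robot, y to its left, z up, the work surface at z = 0. Lengths are in m, angles in degrees, forces in N, time in s.
With the tool pointing down it reaches from about 0.275 to 1 m from the base axis. Payload 8.4 kg.
Tool frame: the origin (TCP) lies between the finger pads; the fingertips stand ahead of it and the grasp point (between the pads) lies 6 mm ahead of it (env.tcp_to_tips is the z of the fingertips in the tool frame, in m); z points along the fingers, y is the line along which they close (so a half turn about z gives the same grasp; the last joint's range is limited). The gripper opens to 85 mm and grips with 20 to 120 N. Pads are 22 mm wide; open, the fingers measure 114 mm over their backs; the gripper's body (76 mm by 85 mm) begins 54 mm behind the grasp point. The pads swing forward as they close: fully open they stand 13 mm farther back than shut.
Start: joints at [-76.284, 20.225, 93.587, -0, 66.188, -0.138], TCP at [0.15, -0.607, 0.223] pointing down, gripper open.
Joint ranges: [-150.9, 150.9], [-52.94, 120.26], [3.33, 152.33], [-74.26, 254.26], [0, 154.13], [-172.89, 172.89]. Speed limits (degrees/s): [127.2, 127.2, 159.86, 180, 180, 180].

INTERFACE

Orientations are given as [roll, pitch, yaw] about the fixed x, y, z axes, in that order (R = Rz(yaw) Ry(pitch) Rx(roll)).
In Python, from workcell import status, get_image, camera_model, ticket, env gives the robot as it stands.
- The arm moves only by the tool send_rows, never from a script. Its argument "commands" is a list that holds one entry, the list of rows, each a list of 5 numbers: the shift along the tool's x, y, z in mm, then the turn about the tool's z in degrees, then the finger opening in mm, from 0 to 85.4. A call has 1 to 10 rows; each row shifts and turns the commanded pose from where the row before left it, along the tool's axes as they then stand; what a row does not reach is not made up. A row lasts 1/10 s, in which the tool goes at most 50 mm and 8.59 degrees, less where a joint would pass 70% of its speed; a pose out of reach is approached as far as the arm can. A call is refused whole if a number of a shift passes 50 or a number of a turn 8.59, either way. A call with a gripper value outside its range is refused whole. The fingers move at their own pace and stop on an object; "force" is the grip in N (left out, the last holds). Time passes only in rows, so rows that do not move let the fingers close. It gives the time, the measured TCP pose, the force, the opening and the grip force at its end, in the units of the state.
- status.observe(): the state, without advancing time (a new reading comes with each control period).
- get_image(name): name is "scene" or "top" or "wrist"; returns the picture (480x640x3 uint8, red, green, blue); there is no depth.
- camera_model(name): a dict with "camera_matrix" (3x3 intrinsics, pixels), "dist" ([k1, k2, p1, p2, k3] as OpenCV has them; the pictures are not rectified), "camera_from_world" (4x4, takes a point from world to camera coordinates). Camera axes: x right, y down, z forward; pixel columns grow to the right and rows downward; lengths in m; the calibration is good to about 2 mm. A picture is of the moment at which its call begins: read the wrist's pose just before it. camera_model takes no time and is no camera call; for the wrist camera it gives the pose at the moment of the call.
- ticket.finish_job(): hands the job in; it is judged then, once.
The state is a dict: "time_s": time; "q": joint angles; "joint_vel": joint speeds; "tau": joint torques, N m; "ee_pos": TCP position; "eef_rot": TCP orientation; "force": force on the tool from outside, world axes, zero at the start; "ft_torque": the same for the moment, N m; "opening": opening from 0.0 (shut) to 1.0 (fully open); "grasp_force": force on a finger pad.
Only numpy, scipy, OpenCV 4.12 (cv2) and the standard library are available. Lean on these libraries where they do the work, as an engineer would, in place of code of your own. Each camera call takes 0.05 s, during which the arm holds its last target. There are 200 camera calls.

TASK

Open the combination padlock that lies in the hasp on the strongbox lid: turn its dial clockwise until the white line meets the red mark and the shackle clicks out a little, pull the shackle out to its stop while the lock stays in the hasp, then take the open padlock off the hasp and hold it up, dial upward and roughly level, its underside at least 10 cm above the lid. Finish while still holding it there, with the shackle still pulled out; do not disturb the jars, the brush pot and the spatula.

Things in the scene. Friction and masses are not known exactly. Their poses are not given: they have to be found in the camera images.
- strongbox: Blue-grey steel box, 260 (x) by 340 (y) by 90 mm high, fixed; origin at the centre of its underside, z up, lid at 90 mm. On the lid, centred at x = 50, y = 0 mm, a dark hasp: a bed 84 by 84 mm, 14 mm high, on which the padlock lies, with lips 8 mm high (1.5 mm play) at the lock's sides and back.
- staple (a point): Centre of the hasp's staple hole, 13 mm square, in an upright plate fixed at the bed's -x edge: 6 mm thick, its top 39 mm above the lid, y = -40 to +14 mm in the box's frame. The shackle's short leg passes through it. The plate keeps the lock from following the shackle. With the shackle at its stop the lock lifts straight up; closed it cannot. Axes as the box's.
- padlock_center (a point): Centre of the loose brass padlock body (68 by 64 by 26 mm; whole lock 0.33 to 0.5 kg), lying flat, dial up, 117 mm above the table at the start, axes parallel to the strongbox's. z points up out of the dial face; the shackle comes out along -x. A red mark lies on its top at +x, beside the dial.
- dial_grip (a point): Centre of the dial's grip bar, on the dial's axis: black bar 40 mm long (x), 11 mm wide (y), 16 mm high, on a black disc 44 mm wide, 5 mm thick. It is 26 mm above padlock_center; disc top 18 mm, bar top 34 mm above it. x points along the bar to the end with the white line. The lock can be lifted by the bar, which is near its centre of mass.
- dial (a joint): Angle of the dial about the lock's z, rad, anticlockwise from above positive; 0 = white line at the red mark, the notch. Starts between 0.5 and 1.4, is turned clockwise down to 0 (stops at -0.3 and 1.7). Takes some 0.04 to 0.08 N m. Within about 0.12 rad of 0 the shackle jumps out 4 mm, which then keeps the dial there.
- shackle_bow (a point): Middle of the shackle's bow: round steel bar, 9 mm diameter, there straight along the lock's y for 22 mm; 88.5 mm from padlock_center along the lock's -x when shut, same height, 27 mm above the bare lid. Inside the bow 37 mm are free across and 43 mm between bow and staple plate, so a finger fits in from above; outside it nothing is in the way.
- shackle (a joint): How far the shackle stands out of the lock, m: 0 to 0.001 = shut, 0.004 = clicked out at the notch, 0.022 = at its stop, fully open. It slides to the lock's -x; blocked unless the dial is at the notch. Pulling takes 2 to 6 N; it stays where it is left.
- lid_jar: Small white jar with black lid, 42 mm diameter, 50 mm high, on the strongbox lid; origin at its underside. Leave alone.
- spatula: Wide-bladed spatula with wooden handle, 170 mm long, the blade some 70 mm wide, lying on the strongbox lid. Leave alone.
- big_jar: White jar with black lid, 76 mm diameter, 90 mm high, on the table at the box's -y side; origin at its underside. Leave alone.
- brush_pot: White pot of brushes, 72 mm diameter, 90 mm high, brushes up to 220 mm, on the table at the box's +y side; origin at its underside. Leave alone.
Not all that is in view belongs to the job. What is shaped like the part that bears padlock_center but orange or turquoise is not meant.

How it is judged:
By the outcome, as a careful person would: the job done as asked, in the order asked, and still so for the second after the job is handed in, while the arm keeps its last pose, push and grip.
It also fails if it takes over 61 s, if anything falls off the work surface, if the arm or the gripper's body presses on something with over 40 N, if the wrist force passes 120 N, or if a joint passes its speed limit or range.

## Working session

There is one attempt and no reset: what is moved stays moved. The work goes in short steps, Python scripts to look and compute and a tool call to move; the robot and the scene stay as the last step left them, time stands still between calls to the robot, and variables do not carry over. Pictures are saved under pics/ and viewed, at most 10 in all, crops included, and the job is handed in when it is done.

Besides the shell and the picture viewer there is one more tool, called after "Emit:" as name(argument=value, ...) on one line, values as JSON. send_rows: Moves the arm, as the interface text tells. Its arguments: {"type":"object","properties":{"commands":{"type":"array","items":{"type":"array","items":{"type":"array","items":{"type":"number"}}}},"force":{"type":"number"}},"required":["commands"]}

```bash
mkdir -p pics; cat > h.py <<'E'
import numpy as np, cv2
from workcell import status, get_image, camera_model, ticket, env
def snap(n,f):
    m=camera_model(n); im=get_image(n); cv2.imwrite('pics/'+f,im[:,:,::-1]); np.savez('pics/'+f+'.npz',K=m['camera_matrix'],d=m['dist'],T=m['camera_from_world']); return im,m
def ray(f,uv,z):
    m=np.load('pics/'+f+'.npz'); p=cv2.undistortPoints(np.array([[uv]],float),m['K'],m['d'])[0,0]
    T=m['T'];R=T[:3,:3];c=-R.T@T[:3,3];r=R.T@np.array([*p,1]); return c+r*(z-c[2])/r[2]
def proj(f,P):
    m=np.load('pics/'+f+'.npz'); T=m['T']; return cv2.projectPoints(np.array(P,float).reshape(-1,1,3),cv2.Rodrigues(T[:3,:3])[0],T[:3,3],m['K'],m['d'])[0][:,0]
E
python3 - <<'E'
from h import *
print(status.observe(), env.tcp_to_tips)
snap('top','top1.png'); snap('scene','scene1.png')
for n in('top','scene'):print(camera_model(n)['camera_from_world'])
E
```

```text
{'time_s': 0.0, 'q': array([-7.62833069e+01,  2.02627922e+01,  9.36284064e+01,  8.94837458e-04,
        6.61899811e+01, -1.39938311e-01]), 'joint_vel': array([ 0.03172823,  0.03121388, -0.04927384, -0.04743846,  0.07527875,
        0.03006492]), 'tau': array([-2.03085765e-03, -6.05260062e+01, -3.42068946e+01, -9.49289961e-05,
        9.60917008e-03, -8.46439411e-05]), 'ee_pos': array([ 0.14954552, -0.60633755,  0.22266338]), 'eef_rot': array([-1.79918823e+02, -1.01643357e-03,  1.38562689e+01]), 'force': array([-0.25939322, -0.58519597, -0.12356575]), 'ft_torque': array([-0.03363172,  0.00846717, -0.02606734]), 'grasp_force': 0.0, 'opening': 0.9991545672582111} 0.025
[[ 0.0254675  -0.99934093  0.02586702  0.01782424]
 [-0.98701969 -0.02924099 -0.15791486  0.64794937]
 [ 0.15856716 -0.02150956 -0.98711387  0.89955513]
 [ 0.          0.          0.          1.        ]]
[[ 8.07870991e-01  5.89359169e-01  4.81554061e-04 -5.65359952e-01]
 [ 4.88476089e-01 -6.69126717e-01 -5.60054058e-01 -2.22649477e-01]
 [-3.29750773e-01  4.52686654e-01 -8.28455925e-01  1.41711625e+00]
 [ 0.00000000e+00  0.00000000e+00  0.00000000e+00  1.00000000e+00]]
```

View pics/top1.png

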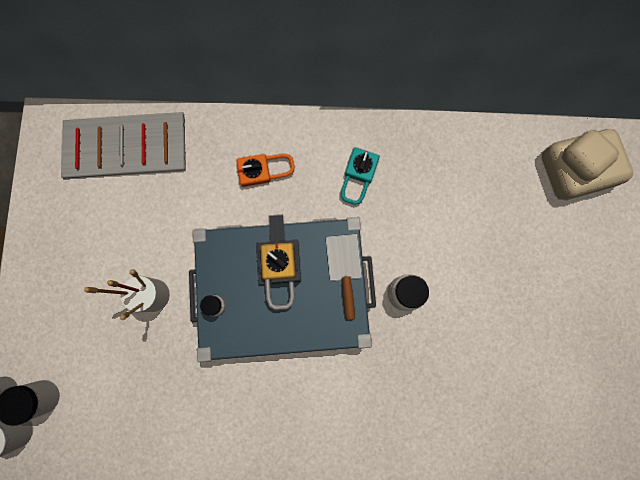

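View pics/scene1.png

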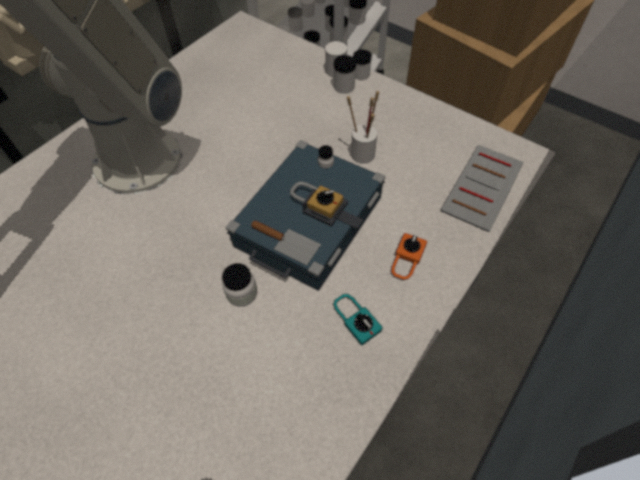

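The top view shows the brass lock at about (279,262), with its red mark up at (277,246) and the bow at about (280,307). The lid corners are near (193,230), (358,219), (371,346) and (198,360). The white line points up-left. The lid jar is at (211,306), the spatula is on the right, and the scene view agrees.

```bash
python3 - <<'E'
from h import *
f='top1.png'
C=np.array([ray(f,p,.09)[:2] for p in [(193,230),(358,219),(371,346),(198,360)]])
print(C, C.mean(0))
for a,b in((0,1),(3,2),(3,0),(2,1)):
    d=C[b]-C[a]; print(np.linalg.norm(d),np.degrees(np.arctan2(d[1],d[0])))
print('dial',ray(f,(278,261),.146),'bow',ray(f,(280.5,307),.117),'red',ray(f,(277,246),.13))
im=cv2.imread('pics/'+f)[210:330,180:380]; cv2.imwrite('pics/c1.png',cv2.resize(im,None,fx=4,fy=4,interpolation=cv2.INTER_CUBIC))
E
```

```text
[[ 0.65133449  0.30305643]
 [ 0.68442332 -0.03277627]
 [ 0.42981419 -0.06199775]
 [ 0.39477785  0.27550535]] [0.54008746 0.12094694]
0.3374588465815052 -84.37293922791105
0.33931680272584686 -84.07333025929535
0.25803172938862534 6.129383200800147
0.25628052471604024 6.5471885980053415
dial [0.58699708 0.12332077 0.146     ] bow [0.50121877 0.11716778 0.117     ] red [0.61784862 0.12773946 0.13      ]
```

View pics/c1.png

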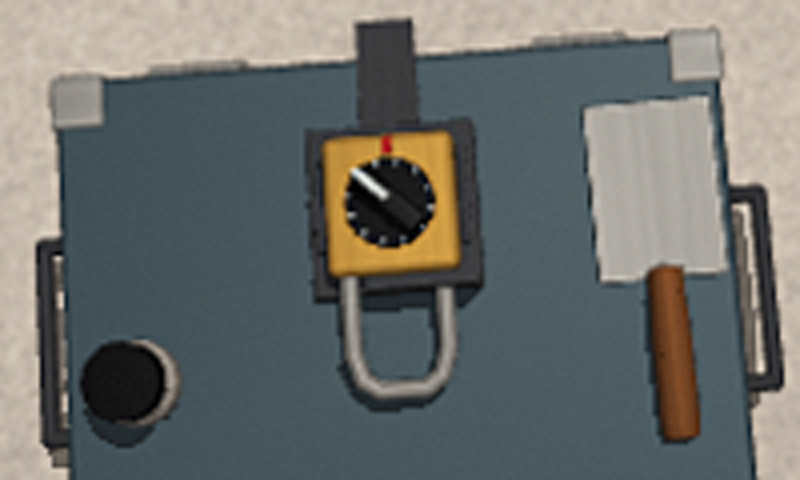

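Box yaw is about 6°, and the lock centre is about (0.588, 0.124). The white line sits about 42° anticlockwise of the red mark. I'll move above the lock now.

Emit:
send_rows(commands=[[[33,-33.5,-4.5,0,85],[33,-33.5,-4.5,0,85],[33,-33.5,-4.5,0,85],[33,-33.5,-4.5,0,85],[33,-33.5,-4.5,0,85],[33,-33.5,-4.5,0,85],[33,-33.5,-4.5,0,85],[33,-33.5,-4.5,0,85],[33,-33.5,-4.5,0,85]]])

```text
time_s: 1.0
ee_pos: [0.3662, -0.2412, 0.264]
eef_rot: [180.0, -0.0, 13.8]
force: [0.7, -0.6, -0.3]
opening: 0.995
grasp_force: 0.0
```

Emit:
send_rows(commands=[[[33,-33.5,-4.5,0,85],[33,-33.5,-4.5,0,85],[33,-33.5,-4.5,0,85],[33,-33.5,-4.5,0,85],[33,-33.5,-4.5,0,85],[33,-33.5,-4.5,0,85],[33,-33.5,-4.5,0,85],[33,-33.5,-4.5,0,85],[33,-33.5,-4.5,0,85],[0,0,0,0,85]]])

```text
time_s: 2.0
ee_pos: [0.5842, 0.1254, 0.3042]
eef_rot: [-179.9, -0.1, 14.1]
force: [-0.0, -1.1, -0.4]
opening: 0.995
grasp_force: 0.0
```

Emit:
send_rows(commands=[[[0,0,0,-7,85],[0,0,0,-7,85],[0,0,0,-7,85],[0,0,0,-7,85],[0,0,0,-7,85],[0,0,0,0,85],[0,0,0,0,85]]])

```text
time_s: 2.7
ee_pos: [0.5817, 0.1206, 0.3041]
eef_rot: [-180.0, 0.0, 48.6]
force: [-0.7, -0.7, 0.4]
opening: 1.0
grasp_force: 0.0
```

```bash
python3 - <<'E'
from h import *
s=status.observe(); print(s['time_s'],s['ee_pos'],s['eef_rot'],s['q'],s['force'])
snap('wrist','w1.png'); m=camera_model('wrist'); T=m['camera_from_world'];print(-T[:3,:3].T@T[:3,3],T[2,:3])
print(proj('w1.png',[[.587,.123,.146],[.501,.117,.117]]))
E
```

```text
2.7 [0.58169007 0.12059251 0.30411427] [-1.79980256e+02  3.04814765e-02  4.86431786e+01] [ 1.15691804e+01  1.37168057e+01  9.21212752e+01 -2.72542609e-03
  7.41981418e+01  5.29267501e+01] [-0.66181831 -0.67983052  0.36938379]
[0.63265452 0.1776661  0.45464071] [-0.19758897 -0.22217338 -0.9547762 ]
[[316.11192528 206.35864904]
 [254.53003396 260.43833852]]
```

View pics/w1.png

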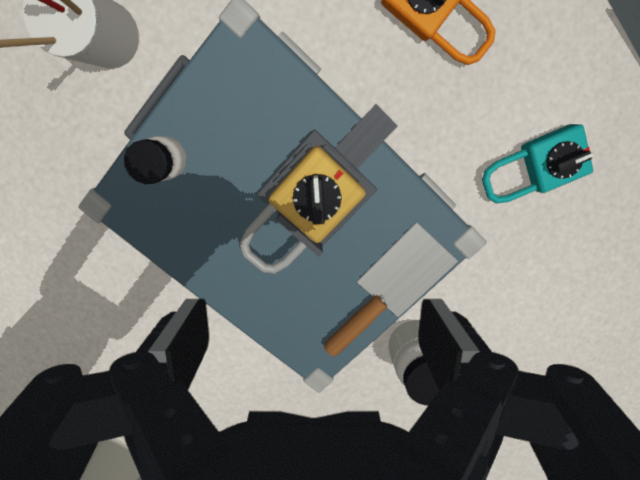

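The wrist view shows the dial bar near vertical at (316,197), its white end up at (316,178), the red mark at (339,175) and the bow near (258,262). I'll magnify it.

```bash
python3 - <<'E'
from h import *
im=cv2.imread('pics/w1.png')[130:290,225:395]; cv2.imwrite('pics/c2.png',cv2.resize(im,None,fx=3.5,fy=3.5,interpolation=cv2.INTER_CUBIC))
E
```

```text
(no output)
```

View pics/c2.png

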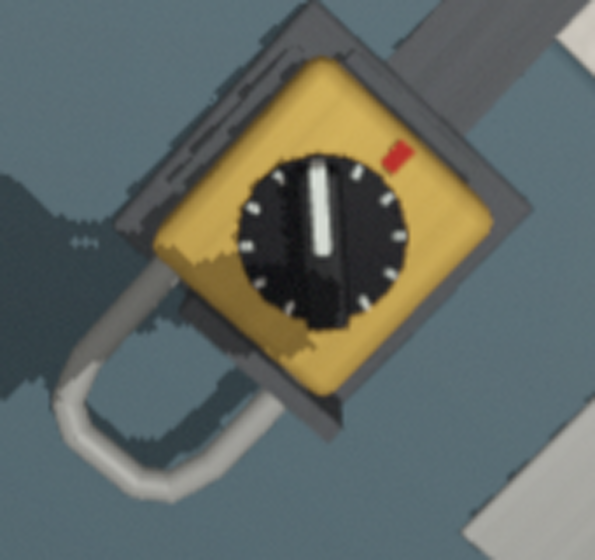

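```bash
python3 - <<'E'
from h import *
f='w1.png'; g=lambda x,y,z: ray(f,(225+(x+.5)/3.5-.5,130+(y+.5)/3.5-.5),z)
print('disc',g(323,241,.135)); a,b=g(318,163,.151),g(323,252,.151); d=a-b; print(a,b,'bar yaw',np.degrees(np.arctan2(d[1],d[0])))
bow=g(110,445,.119); print('bow',bow); r=g(397,157,.130); print('red',r)
d=r-bow; print('lock yaw',np.degrees(np.arctan2(d[1],d[0])))
p=[g(325,55,.129),g(495,218,.129),g(325,398,.129),g(153,245,.129)]; print(np.mean(p,0), p)
E
```

```text
disc [0.59062175 0.12593735 0.135     ]
[0.60420909 0.14342261 0.151     ] [0.59094534 0.12649337 0.151     ] bar yaw 51.92195771813171
bow [0.50559202 0.1191131  0.119     ]
red [0.61821885 0.12902156 0.13      ]
lock yaw 5.027714216165669
[0.5915843  0.12648056 0.129     ] [array([0.62113225, 0.15992872, 0.129     ]), array([0.62697826, 0.10031007, 0.129     ]), array([0.56205089, 0.09244641, 0.129     ]), array([0.55617577, 0.15323705, 0.129     ])]
```

Everything agrees with the given sizes: lock centre (0.5905, 0.126), yaw 6°, bar yaw 52°, so the dial is at about 0.80 rad. I'll descend onto the bar.

Emit:
send_rows(commands=[[[5,1.5,20,0,45],[4.9,1.5,20,0,45],[0,0,20,-3.4,45],[0,0,20,0,45],[0,0,20,0,45],[0,0,15,0,45],[0,0,8,0,45],[0,0,6,0,45],[0,0,0,0,45],[0,0,0,0,45]]])

```text
time_s: 3.75
ee_pos: [0.5912, 0.1264, 0.176]
eef_rot: [180.0, -0.0, 52.2]
force: [-0.2, -0.1, -0.0]
opening: 0.524
grasp_force: 0.0
```

Emit:
send_rows(commands=[[[0,0,6,0,30],[0,0,6,0,30],[0,0,0,0,20],[0,0,0,0,15],[0,0,0,0,12],[0,0,0,0,8],[0,0,0,0,5],[0,0,0,0,5],[0,0,0,0,5]]], force=40)

```text
time_s: 4.65
ee_pos: [0.5908, 0.1263, 0.1634]
eef_rot: [180.0, -0.0, 52.3]
force: [-0.6, -0.2, 0.2]
opening: 0.059
grasp_force: 0.0
```

```bash
python3 - <<'E'
from h import *
im,_=snap('wrist','w2.png'); print(status.observe()['opening'],status.observe()['grasp_force'])
E
```

```text
0.05947299899984023 0.0
```

View pics/w2.png

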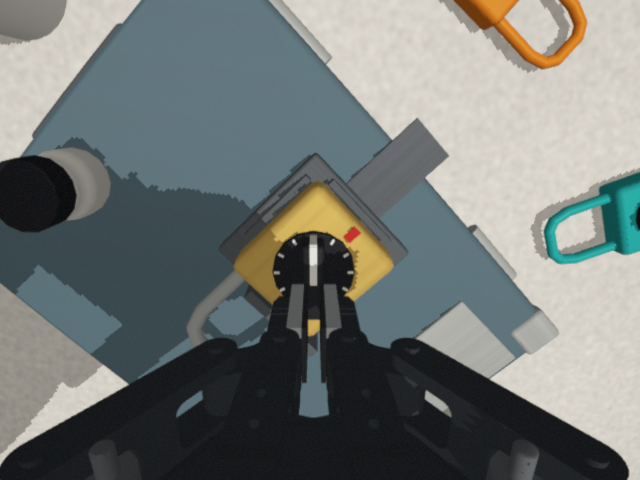

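```bash
python3 - <<'E'
from h import *
f='w2.png'; s=status.observe(); p=s['ee_pos']; y=np.radians(s['eef_rot'][2]); X=np.array([np.cos(y),np.sin(y),0]);Y=np.array([np.sin(y),-np.cos(y),0])
for z in(.138,.145,.151,.157,.163):
  print(z,proj(f,[p*[1,1,0]+[0,0,z]+X*.011+k*Y*.0025 for k in(-1,1)]).round(0).tolist())
print('bar top ends',proj(f,[np.array([.5905,.126,.151])+k*X for k in(.02,-.02)]), 'disc', proj(f,[[.5905,.126,.135]]))
im=cv2.imread('pics/'+f)[215:365,240:390]; cv2.imwrite('pics/c3.png',cv2.resize(im,None,fx=4,fy=4,interpolation=cv2.INTER_CUBIC))
E
```

```text
0.138 [[308.0, 254.0], [318.0, 254.0]]
0.145 [[308.0, 259.0], [318.0, 259.0]]
0.151 [[308.0, 263.0], [318.0, 263.0]]
0.157 [[307.0, 268.0], [318.0, 268.0]]
0.163 [[307.0, 273.0], [318.0, 273.0]]
bar top ends [[312.76116028 246.52130027]
 [312.84037808 321.46895758]] disc [[312.88447872 272.30659941]]
```

View pics/c3.png

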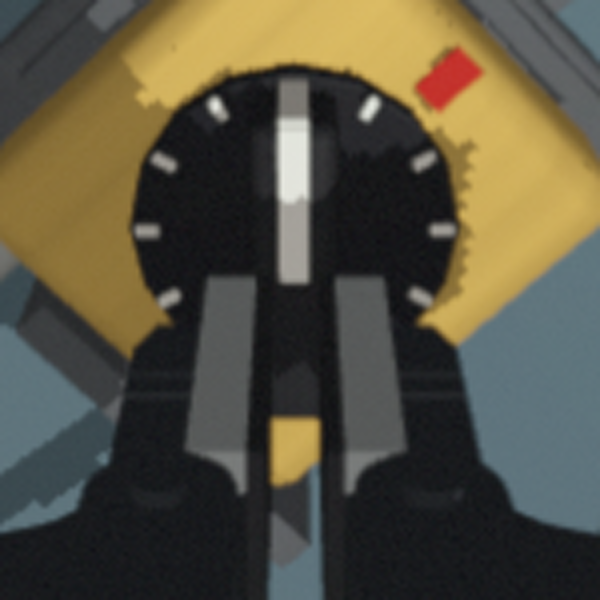

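The opening reached the commanded 5 mm with no grip force, so the pads closed above the bar. The tips seem to be only just at bar-top height. I'll open, go lower while watching the force, and close again.

Emit:
send_rows(commands=[[[0,0,0,0,30],[0,0,0,0,30],[0,0,0,0,30],[0,0,3,0,30],[0,0,3,0,30],[0,0,0,0,30]]])

```text
time_s: 5.3
ee_pos: [0.5904, 0.1263, 0.1567]
eef_rot: [-180.0, 0.0, 52.3]
force: [-0.5, -0.3, -0.7]
opening: 0.351
grasp_force: 0.0
```

Emit:
send_rows(commands=[[[0,0,0,0,20],[0,0,0,0,15],[0,0,0,0,12],[0,0,0,0,8],[0,0,0,0,8],[0,0,0,0,8],[0,0,0,0,8]]], force=40)

```text
time_s: 6.0
ee_pos: [0.5908, 0.1264, 0.1574]
eef_rot: [180.0, -0.0, 52.3]
force: [-0.4, 0.5, -0.3]
opening: 0.096
grasp_force: 0.0
```

Emit:
send_rows(commands=[[[0,0,0,0,4],[0,0,0,0,0],[0,0,0,0,0],[0,0,0,0,0],[0,0,0,0,0]]], force=40)

```text
time_s: 6.5
ee_pos: [0.5908, 0.1264, 0.1574]
eef_rot: [-180.0, -0.0, 52.3]
force: [-0.3, -0.5, 1.3]
opening: 0.004
grasp_force: 0.0
```

```bash
python3 - <<'E'
from h import *
snap('wrist','w3.png'); snap('scene','s3.png')
f='s3.png'; p=status.observe()['ee_pos']; print(p,proj(f,[p,p-[0,0,.025],[.5905,.126,.151]]))
a=cv2.imread('pics/w3.png')[200:350,240:390]; u,v=proj(f,[p])[0].astype(int); b=cv2.imread('pics/s3.png')[v-45:v+45,u-45:u+45]
cv2.imwrite('pics/c4.png',np.hstack([cv2.resize(a,(400,400),interpolation=cv2.INTER_CUBIC),cv2.resize(b,(400,400),interpolation=cv2.INTER_CUBIC)]))
E
```

```text
[0.59074074 0.12635664 0.15736944] [[325.22954651 190.30838564]
 [325.32605578 196.90984907]
 [325.08408175 192.06057893]]
```

View pics/c4.png

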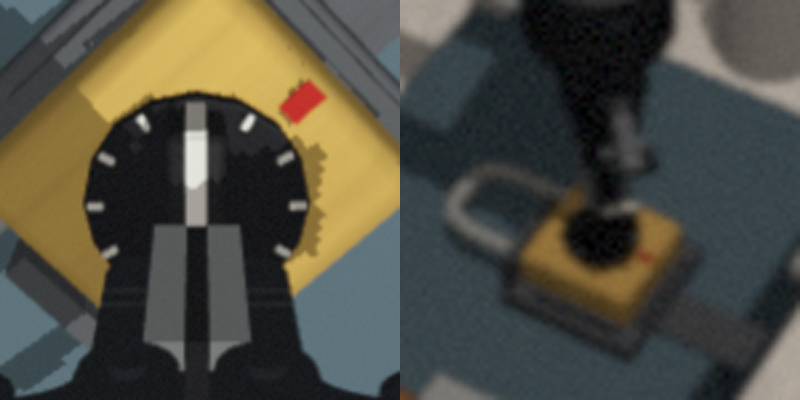

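The pads look centred over the bar, but their tips seem to be above its top, at about TCP height. I'll probe the height gently with the fingers shut.

Emit:
send_rows(commands=[[[0,0,1,0,0],[0,0,1,0,0],[0,0,1,0,0],[0,0,0,0,0]]])

```text
time_s: 7.0
ee_pos: [0.5906, 0.1263, 0.1542]
eef_rot: [-180.0, 0.0, 52.3]
force: [-0.6, 0.4, 0.2]
opening: 0.003
grasp_force: 0.0
```

Emit:
send_rows(commands=[[[0,0,1,0,0],[0,0,1,0,0],[0,0,1,0,0],[0,0,0,0,0]]])

```text
time_s: 7.4
ee_pos: [0.5907, 0.1263, 0.1512]
eef_rot: [-180.0, 0.0, 52.3]
force: [-0.5, 1.0, 0.6]
opening: -0.001
grasp_force: 0.0
```

Emit:
send_rows(commands=[[[0,0,1,0,0],[0,0,1,0,0],[0,0,1,0,0],[0,0,0,0,0]]])

```text
time_s: 7.8
ee_pos: [0.5907, 0.1263, 0.1482]
eef_rot: [-180.0, 0.0, 52.3]
force: [0.5, 0.1, -0.2]
opening: 0.005
grasp_force: 0.0
```

Emit:
send_rows(commands=[[[0,0,1,0,0],[0,0,1,0,0],[0,0,1,0,0],[0,0,0,0,0]]])

```text
time_s: 8.2
ee_pos: [0.5906, 0.1263, 0.1452]
eef_rot: [-180.0, 0.0, 52.3]
force: [-0.6, -0.6, 0.2]
opening: -0.001
grasp_force: 0.0
```

```bash
python3 - <<'E'
from h import *
snap('wrist','w5.png'); snap('scene','s5.png')
p=status.observe()['ee_pos']; print(p)
u,v=proj('s5.png',[p])[0]; print(u,v)
a=cv2.imread('pics/w5.png')[200:350,240:390]
b=cv2.imread('pics/s5.png')[165:225,295:355]
cv2.imwrite('pics/c5.png',np.hstack([cv2.resize(a,(400,400),interpolation=cv2.INTER_CUBIC),cv2.resize(b,(400,400),interpolation=cv2.INTER_LANCZOS4)]))
print(proj('s5.png',[[.5905,.126,.151],[.5905,.126,.135],[.60281,.14176,.151],[.57819,.11024,.151],[.60281,.14176,.160],[.60281,.14176,.135]]))
E
```

```text
[0.59077216 0.12636154 0.14535993]
325.2881252361794 193.51384802675628
[[325.08408175 192.06057893]
 [325.14761969 196.27378494]
 [333.15688255 190.27673564]
 [316.96816052 193.8537294 ]
 [333.17299613 187.85878181]
 [333.12874581 194.49913543]]
```

View pics/c5.png

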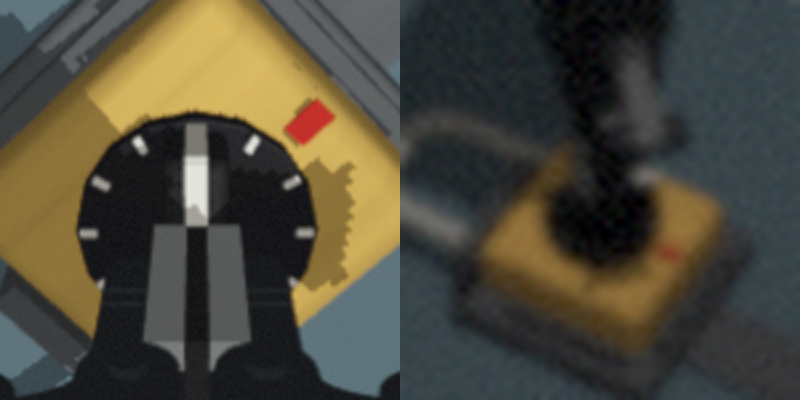

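Emit:
send_rows(commands=[[[0,0,1,0,0],[0,0,1,0,0],[0,0,1,0,0],[0,0,0,0,0]]])

```text
time_s: 8.7
ee_pos: [0.5909, 0.1264, 0.1432]
eef_rot: [180.0, -0.0, 52.3]
force: [-2.7, -0.6, 7.7]
opening: 0.0
grasp_force: 3.6
```

Contact came at TCP z of about 0.1435, so the real tips sit about 7.5 mm behind the TCP. I'll use that offset from here: gripping the bar with tips at 0.139 means TCP z = 0.131.

Emit:
send_rows(commands=[[[0,0,-5,0,10],[0,0,0,0,30],[0,0,0,0,30],[0,0,0,0,30],[0,0,4,0,30],[0,0,4,0,30],[0,0,4,0,30],[0,0,4,0,30],[0,0,0,0,30]]])

```text
time_s: 9.6
ee_pos: [0.5903, 0.1263, 0.1305]
eef_rot: [-179.9, 0.1, 52.3]
force: [-0.4, 0.6, 0.5]
opening: 0.35
grasp_force: 0.0
```

Emit:
send_rows(commands=[[[0,0,0,0,20],[0,0,0,0,14],[0,0,0,0,10],[0,0,0,0,5],[0,0,0,0,0],[0,0,0,0,0],[0,0,0,0,0]]], force=40)

```text
time_s: 10.3
ee_pos: [0.5909, 0.1264, 0.1317]
eef_rot: [180.0, -0.0, 52.3]
force: [-0.1, 1.4, 4.5]
opening: 0.117
grasp_force: 40.8
```

Gripped at 10 mm with 41 N. Now I'll turn the dial clockwise 46°.

Emit:
send_rows(commands=[[[0,0,-0.5,0,0],[0,0,0,5.5,0],[0,0,0,5.5,0],[0,0,0,5.5,0],[0,0,0,5.5,0],[0,0,0,5.5,0],[0,0,0,5.5,0],[0,0,0,5.5,0],[0,0,0,4.5,0],[0,0,0,3,0]]])

```text
time_s: 11.3
ee_pos: [0.591, 0.1258, 0.1317]
eef_rot: [180.0, -0.0, 6.1]
force: [1.7, -2.6, 0.3]
opening: 0.114
grasp_force: 40.3
```

Emit:
send_rows(commands=[[[0,0,0,0,0],[0,0,0,0,0]]])

```text
time_s: 11.5
ee_pos: [0.5909, 0.1262, 0.1317]
eef_rot: [180.0, -0.0, 6.3]
force: [0.8, -1.5, -0.0]
opening: 0.116
grasp_force: 40.2
```

```bash
python3 - <<'E'
from h import *
s=status.observe(); print(s['eef_rot'],s['ft_torque'],s['grasp_force'])
im,_=snap('top','top2.png'); snap('wrist','w6.png')
# shackle: gray-level profile along lock -x, before/after (top)
c=np.array([.5905,.126]);X=np.array([np.cos(np.radians(6)),np.sin(np.radians(6))])
for f in('top1.png','top2.png'):
    g=cv2.imread('pics/'+f,0); d=np.arange(.07,.112,.002)
    uv=proj(f,[[*(c-X*t),.120] for t in d]).astype(np.float32)
    print(cv2.remap(g,uv[:,0],uv[:,1],cv2.INTER_LINEAR).ravel())
E
```

```text
[ 1.79986032e+02 -7.56483197e-03  6.34507418e+00] [-0.15757349 -0.18290183 -0.00437272] 40.17539978027344
[ 86  87  85  85  86  86  85  66 106 148 142 107  52  34  49  82  86  84
  84  84  84]
[ 87  86  86  87  86  85  86  87  87  75  92 124 105  75  46  38  55  84
  86  85  84]
```

The shackle moved out about 4 mm (bow at 92.5 mm), so the dial is at the notch. I'll release, rise and go to the bow.

Emit:
send_rows(commands=[[[0,0,0,0,20],[0,0,0,0,36],[0,0,0,0,36],[0,0,-10,0,36],[0,0,-20,0,36],[0,0,-10,0,36],[-20,0,0,0,36],[-30,0,0,0,36],[-30,0,0,0,36],[-12.5,0,0,0,36]]])

```text
time_s: 12.6
ee_pos: [0.4964, 0.116, 0.1721]
eef_rot: [180.0, 0.1, 6.3]
force: [-0.4, -0.3, -0.4]
opening: 0.419
grasp_force: 0.0
```

Emit:
send_rows(commands=[[[0,0,0,-7.5,36],[0,0,0,-8.3,36],[0,0,0,-8.3,36],[0,0,0,-8.3,36],[0,0,0,-8.3,36],[0,0,0,-8.3,36],[0,0,0,-8.3,36],[0,0,0,-8.3,36],[0,0,0,-8.3,36],[0,0,0,-8.3,36]]])

```text
time_s: 13.6
ee_pos: [0.4997, 0.1165, 0.1724]
eef_rot: [179.9, -0.0, 88.8]
force: [-0.7, -0.3, 0.4]
opening: 0.421
grasp_force: 0.0
```

Emit:
send_rows(commands=[[[0,0,0,-7.5,36],[0,0,0,0,36],[0,0,0,0,36]]])

```text
time_s: 13.9
ee_pos: [0.4993, 0.1164, 0.1722]
eef_rot: [180.0, -0.0, 95.7]
force: [-0.5, 0.2, 1.3]
opening: 0.42
grasp_force: 0.0
```

```bash
python3 - <<'E'
from h import *
s=status.observe(); print(s['time_s'],s['ee_pos'],s['eef_rot'],s['opening'])
snap('wrist','w7.png'); im=snap('top','top3.png')
f='w7.png'; c=np.array([.5905,.126]);X=np.array([np.cos(np.radians(6)),np.sin(np.radians(6))]);Y=np.array([-X[1],X[0]])
print('bow ',c-.0925*X, proj(f,[[*(c-.0925*X+k*Y),.117] for k in(-.011,0,.011)]))
a=cv2.imread('pics/'+f); cv2.imwrite('pics/c7.png',a)
E
```

```text
13.9 [0.49932544 0.11640428 0.17220984] [ 1.79953446e+02 -8.30294389e-03  9.57312112e+01] 0.4203951321761981
bow  [0.49850672 0.11633112] [[311.26285001 270.41983398]
 [311.13599942 253.37391548]
 [311.00574241 235.80096114]]
```

View pics/c7.png

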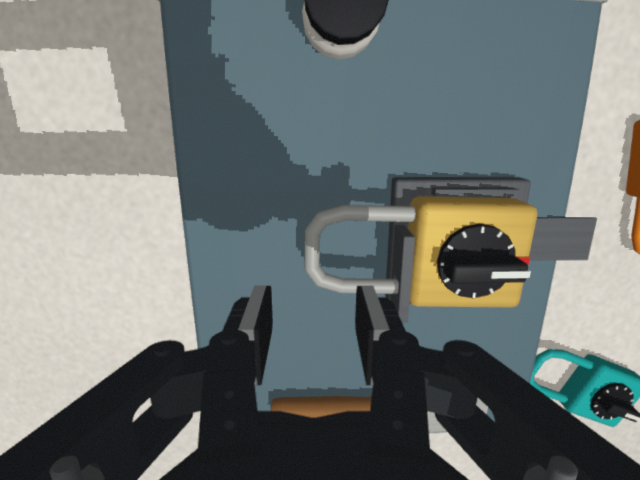

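The white line is at the red mark, the shackle is out a little, and the bow at (312,250) matches the prediction (311,253). I'll descend over the bow.

Emit:
send_rows(commands=[[[0,0,15,0,36],[0,0,20,0,36],[0,0,15,0,36],[0,0,8,0,36],[0,0,6,0,36],[0,0,0,0,36]]])

```text
time_s: 14.6
ee_pos: [0.4986, 0.1162, 0.1075]
eef_rot: [-180.0, 0.0, 95.9]
force: [-0.3, -0.7, -0.1]
opening: 0.419
grasp_force: 0.0
```

Emit:
send_rows(commands=[[[0,0,4,0,36],[0,0,4,0,36],[0,0,4,0,36],[0,0,0,0,36]]])

```text
time_s: 15.0
ee_pos: [0.4985, 0.1162, 0.0955]
eef_rot: [-180.0, 0.0, 96.0]
force: [0.1, 0.7, 0.1]
opening: 0.42
grasp_force: 0.0
```

Emit:
send_rows(commands=[[[0,0,0,0,25],[0,0,0,0,18],[0,0,0,0,12],[0,0,0,0,6],[0,0,0,0,0],[0,0,0,0,0]]], force=30)

```text
time_s: 15.6
ee_pos: [0.4987, 0.1163, 0.096]
eef_rot: [-180.0, -0.0, 96.0]
force: [-0.5, 0.5, 0.9]
opening: 0.089
grasp_force: 33.7
```

Bow gripped. I'll pull along lock -x, which is tool -y.

Emit:
send_rows(commands=[[[0,-2,0,0,0],[0,-2,0,0,0],[0,-2,0,0,0],[0,-2,0,0,0],[0,-2,0,0,0],[0,-2,0,0,0],[0,-2,0,0,0],[0,-2,0,0,0],[0,0,0,0,0]]])

```text
time_s: 16.5
ee_pos: [0.4823, 0.1146, 0.0958]
eef_rot: [-180.0, -0.0, 96.0]
force: [1.6, 0.2, 1.2]
opening: 0.096
grasp_force: 33.9
```

Emit:
send_rows(commands=[[[0,-1,0,0,0],[0,-1,0,0,0],[0,-1,0,0,0],[0,0,0,0,0]]])

```text
time_s: 16.9
ee_pos: [0.4799, 0.1143, 0.0959]
eef_rot: [180.0, 0.0, 96.0]
force: [1.5, 0.4, 1.2]
opening: 0.092
grasp_force: 33.9
```

Emit:
send_rows(commands=[[[0,-1,0,0,0],[0,-1,0,0,0],[0,-1,0,0,0],[0,0,0,0,0]]])

```text
time_s: 17.3
ee_pos: [0.4797, 0.1142, 0.0965]
eef_rot: [179.7, 0.0, 96.0]
force: [11.7, -0.2, -3.9]
opening: 0.093
grasp_force: 33.8
```

```bash
python3 - <<'E'
from h import *
s=status.observe(); print(s['ee_pos'],s['force'])
snap('top','top4.png')
c=np.array([.5905,.126]);X=np.array([np.cos(np.radians(6)),np.sin(np.radians(6))]);Y=np.array([-X[1],X[0]])
for f in('top3.png','top4.png'):
    g=cv2.imread('pics/'+f,0); 
    for d,z,o in((np.arange(.022,.046,.0015),.130,.024),(np.arange(.08,.125,.0025),.120,.010)):
        uv=proj(f,[[*(c+(X*t if z==.130 else -X*t)+o*Y),z] for t in d]).astype(np.float32)
        print(cv2.remap(g,uv[:,0],uv[:,1],cv2.INTER_LINEAR).ravel())
E
```

```text
[0.47974758 0.11418788 0.09649171] [11.67063241 -0.17516924 -3.88744795]
[144 144 145 146 146 142 127 106  75  49  65  79  84  82  82  82]
[182 179 176 176 173 171 169 167 166 164 162 160 156 154 153 151 148 146]
[145 146 146 147 145 139 118  87  62  53  66  80  85  83  83  83]
[164 166 167 168 170 172 174 176 177 178 180 183 184 184 183 182 182 180]
```

The stop is reached: 19 mm of travel including play, and the force rose to 12 N. I'll relax the pull, release, rise and turn back.

Emit:
send_rows(commands=[[[0,2,0,0,0],[0,0,0,0,20],[0,0,0,0,36],[0,0,0,0,36],[0,0,0,0,36],[0,0,-6,0,36],[0,0,-15,0,36],[0,0,-20,0,36],[0,0,-20,0,36],[0,0,-15,0,36]]])

```text
time_s: 18.35
ee_pos: [0.4792, 0.1143, 0.1735]
eef_rot: [179.9, -0.0, 96.0]
force: [0.4, 1.0, 0.8]
opening: 0.427
grasp_force: 0.0
```

Emit:
send_rows(commands=[[[0,0,0,8,36],[0,0,0,8.2,36],[0,0,0,8.2,36],[0,0,0,8.2,36],[0,0,0,8.2,36],[0,0,0,8.2,36],[0,0,0,8.2,36],[0,0,0,8.2,36],[0,0,0,8.2,36],[0,0,0,8.2,36]]])

```text
time_s: 19.35
ee_pos: [0.4788, 0.1142, 0.1723]
eef_rot: [-180.0, -0.0, 13.8]
force: [0.4, -0.1, -0.0]
opening: 0.419
grasp_force: 0.0
```

Emit:
send_rows(commands=[[[0,0,0,8.2,36],[0,0,0,0,36],[0,0,0,0,36]]])

```text
time_s: 19.65
ee_pos: [0.4789, 0.1142, 0.1721]
eef_rot: [-180.0, -0.0, 6.2]
force: [-0.6, 0.9, 0.8]
opening: 0.424
grasp_force: 0.0
```

Emit:
send_rows(commands=[[[25,0,0,0,36],[35,0,0,0,36],[35,0,0,0,36],[16,0,0,0,36],[0,0,0,0,36],[0,0,0,0,36]]])

```text
time_s: 20.25
ee_pos: [0.5885, 0.1256, 0.1715]
eef_rot: [180.0, 0.1, 6.1]
force: [-0.8, 0.0, -1.1]
opening: 0.42
grasp_force: 0.0
```

```bash
python3 - <<'E'
from h import *
s=status.observe(); print(s['ee_pos'],s['eef_rot'])
snap('top','top5.png'); snap('wrist','w8.png')
c=np.array([.5905,.126]);X=np.array([np.cos(np.radians(6)),np.sin(np.radians(6))])
f='top5.png'; g=cv2.imread('pics/'+f,0); d=np.arange(.09,.13,.002)
uv=proj(f,[[*(c-X*t),.120] for t in d]).astype(np.float32)
print(cv2.remap(g,uv[:,0],uv[:,1],cv2.INTER_LINEAR).ravel())
E
```

```text
[0.58849961 0.125567   0.17146695] [1.79994923e+02 8.17330446e-02 6.06869368e+00]
[ 85  86  85  86  86  87  86  83  89 114 150 144  95  51  39  35  80  86
  84  83  85]
```

The bow is at 110.7 mm, so the shackle is fully out (22 mm). I'll descend onto the bar and grip.

Emit:
send_rows(commands=[[[1,0,10,0,30],[0,0,14,0,30],[0,0,10,0,30],[0,0,6.5,0,30],[0,0,0,0,30],[0,0,0,0,20],[0,0,0,0,12],[0,0,0,0,4],[0,0,0,0,0],[0,0,0,0,0]]], force=70)

```text
time_s: 21.35
ee_pos: [0.5908, 0.1259, 0.132]
eef_rot: [-180.0, -0.1, 6.0]
force: [-0.1, 0.1, 3.9]
opening: 0.103
grasp_force: 71.5
```

Emit:
send_rows(commands=[[[0,0,0,0,0],[0,0,-2,0,0],[0,0,-4,0,0],[0,0,-5,0,0],[0,0,-5,0,0],[0,0,0,0,0]]])

```text
time_s: 21.95
ee_pos: [0.5902, 0.1258, 0.1481]
eef_rot: [-180.0, 0.0, 5.9]
force: [-0.0, 0.6, -2.9]
opening: 0.1
grasp_force: 70.6
```

Lock weight is on the gripper and it lifts freely. I'll continue up.

Emit:
send_rows(commands=[[[0,0,-8,0,0],[0,0,-12,0,0],[0,0,-15,0,0],[0,0,-15,0,0],[0,0,-15,0,0],[0,0,-15,0,0],[0,0,-15,0,0],[0,0,-12,0,0],[0,0,-6,0,0],[0,0,0,0,0]]])

```text
time_s: 22.95
ee_pos: [0.5907, 0.1259, 0.2614]
eef_rot: [-180.0, -0.1, 6.0]
force: [-0.4, 0.6, -3.2]
opening: 0.101
grasp_force: 70.6
```

Emit:
send_rows(commands=[[[0,0,0,0,0],[0,0,0,0,0],[0,0,0,0,0]]])

```text
time_s: 23.25
ee_pos: [0.59, 0.1257, 0.2596]
eef_rot: [180.0, 0.1, 6.0]
force: [-0.1, 0.5, -3.3]
opening: 0.105
grasp_force: 70.6
```

```bash
python3 - <<'E'
from h import *
s=status.observe(); print(s['time_s'],s['ee_pos'],s['eef_rot'],s['force'],s['ft_torque'],s['grasp_force'],s['opening'])
snap('wrist','w9.png'); snap('top','top6.png')
dz=s['ee_pos'][2]-.1317; print('raised',dz)
# compare lock appearance: wrist image before lift (w8 was higher by 40mm); check bow height in top view
p=s['ee_pos']; X=np.array([np.cos(np.radians(6)),np.sin(np.radians(6))]); f='top6.png'; g=cv2.imread('pics/'+f,0)
d=np.arange(.09,.13,.002)
for h in(.117+dz+.003,.120):
    uv=proj(f,[[*(p[:2]-X*t),h] for t in d]).astype(np.float32); print(h,cv2.remap(g,uv[:,0],uv[:,1],cv2.INTER_LINEAR).ravel())
# brass pixels' centroid in wrist view, and the bow pixel prediction
im=cv2.imread('pics/w9.png'); m=cv2.inRange(cv2.cvtColor(im,cv2.COLOR_BGR2HSV),(18,110,90),(28,255,255)); n,l,st,ce=cv2.connectedComponentsWithStats(m); i=1+st[1:,4].argmax(); print(st[i],ce[i])
q=[[*(p[:2]+X*a+np.array([-X[1],X[0]])*b),.130+dz] for a in(-.034,.034) for b in(-.032,.032)]; print(proj('w9.png',q).round())
E
```

```text
23.25 [0.58996412 0.12574286 0.2596141 ] [1.79992365e+02 7.44213848e-02 5.95400468e+00] [-0.14578916  0.45315765 -3.26701841] [ 0.02067918 -0.03357794 -0.01301728] 70.62629699707031 0.10527914975604837
raised 0.12791410009828955
0.24791410009828957 [ 60  71  76  73  71  67  66  62  67 107 141 133  93  78  74  52  47  46
  44  42  41]
0.12 [ 89  90  92  87  81  79  81  81  74 100 127 169 145 110  65  65  73  77
  90  90  89]
[ 243  212  141  131 9135] [312.85418719 255.03721949]
[[379. 357.]
 [248. 357.]
 [388. 223.]
 [240. 223.]]
```

The lock is level and open: the bow is at 110.5 mm at the raised height, and the underside is about 14 cm above the lid. I'm handing in.

```bash
python3 -c "
from workcell import ticket; print(ticket.finish_job())"
```

```text
the job is handed in; nothing more can be done
None
```

I turned the dial to the red mark, pulled the shackle out to its stop, and handed in the job holding the open padlock level, dial up, about 14 cm above the lid. The robot clock stood at 23.3 s; the verdict was not shown, and no move came near the jars, brush pot or spatula.

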